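# Lever open the cheese keeper with a palette knife

### The arm

A 6-joint arm with a two-finger parallel gripper is mounted at the origin on a cart in front of the work surface, level with it; the furniture and walls round the work are solid. World frame = base frame: x ahead of the robot, y to its left, z up, the work surface at z = 0. Lengths are in mm, angles in degrees, forces in N, time in s.
With the tool pointing down it reaches from about 275 to 975 mm from the base axis. Payload 8.4 kg.
Tool frame: the origin (TCP) lies on the centre line of the jaws, within the pads' length; the fingertips stand 11 mm ahead of it and the grasp point (between the pads) lies 8 mm behind it; z points along the fingers, y is the line along which they close (so a half turn about z gives the same grasp; the last joint's range is limited). The gripper opens to 92 mm and grips with 3 to 60 N. Pads are 20 mm wide; open, the fingers measure 128 mm over their backs; the gripper's body (75 mm by 189 mm) begins 69 mm behind the grasp point.
Start: joints at [76.18, 20.225, 93.587, -0, 66.188, -0.138], TCP at [147.834, 607.267, 225.583] pointing down, gripper open.
Joint ranges: [-150.9, 150.9], [-52.94, 120.26], [3.33, 152.33], [-74.26, 254.26], [0, 154.13], [-172.89, 172.89]. Speed limits (degrees/s): [127.2, 127.2, 159.86, 180, 180, 180].

### API

Orientations are given as [roll, pitch, yaw] about the fixed x, y, z axes, in that order (R = Rz(yaw) Ry(pitch) Rx(roll)).
In Python, from workcell import get_obs, capture, finish_job, search_frame, masks_of, mark_of gives the robot as it stands.
- The arm moves only by the tool jog_arm, never from a script. Its argument "increments" is a list of rows, each a list of 3 entries, a list of its own where there are three numbers: the shift along the tool's x, y, z in m, then the turn, a rotation vector about the tool's x, y, z in degrees, then the opening, from 0 (shut) to 1 (fully open). A call has exactly 8 rows; each row shifts and turns the commanded pose from where the row before left it, along the tool's axes as they then stand; what a row does not reach is not made up. A row lasts 1/12 s, in which the tool goes at most 41.7 mm and 7.16 degrees, less where a joint would pass 70% of its speed; a pose out of reach is approached as far as the arm can. A call is refused whole if a number of a shift passes 0.0417 or a number of a turn 7.16, either way. A call with a gripper value outside its range is refused whole. The fingers move at their own pace and stop on an object; the grip force is fixed at half the most. Time passes only in rows, so rows that do not move let the fingers close, or fill a call up. It gives the time, the measured TCP pose, the force, the opening and the grip force at its end, in the units of the state.
- get_obs(): the state, without advancing time (a new reading comes with each control period).
- capture(name): name is "scene" or "top" or "wrist"; returns a dict with "img" (480x640x3 uint8, red, green, blue), "K" (3x3 intrinsics, pixels), "rvec" (rotation vector, rad) and "tvec" (3), from world to camera coordinates, as OpenCV has them. Camera axes: x right, y down, z forward; pixel columns grow to the right and rows downward; lengths in mm; the calibration is good to about 2 mm. A picture is of the moment at which its call begins. There is no depth.
- finish_job(): hands the job in; it is judged then, once.
Trained networks look in a picture, given as the dict that the camera call returned (one of the last four; its "shot" number tells which), for a name from the list of things; names that differ only in an ending like _2 or _b are one class to them, and where a whole thing is asked for, a point or a joint stands for the part that bears it (a point fixed in the world has none). Each returns a list of dicts, best first, with "score" (0 to 1); they miss things now and then, are a little off and sometimes report something else, mostly with a low value. They report only what shows in the picture. A call takes as long as a camera call.
- search_frame(picture, thing): "rect" ([centre column, centre row, width, height] in pixels, round what is visible of it).
- masks_of(picture, thing): "pixels" (480x640 bool, what is visible of it) and "rect" ([centre column, centre row, width, height] in pixels, round what is visible of it).
- mark_of(picture, thing): "location" ([column, row] in pixels: a listed point, or the origin of a listed thing).
The state is a dict: "t": time; "joint_positions": joint angles; "qd": joint speeds; "joint_efforts": joint torques, N m; "tcp_pos": TCP position; "tool_rot": TCP orientation; "contact_force": force on the tool from outside, world axes, zero at the start; "torque": the same for the moment, N m; "gripper_width": finger opening in mm; "finger_force": force on a finger pad.
Only numpy, scipy, OpenCV 4.12 (cv2) and the standard library are available. Lean on these libraries where they do the work, as an engineer would, in place of code of your own. Each camera call takes 0.05 s, during which the arm holds its last target. There are 200 camera calls.

### The job

The wooden lid of the steel cheese keeper has no handle and a stiff hinge. Pick up the palette knife, push its blade into the notch under the lid's front edge and lever the lid up until it stands open, close to upright or beyond; then lay the knife down on the worktop again, away from the keeper. Touch the lid only with the knife, and leave the cartons and the tub where they stand.

Things in the scene. Friction and masses are not known exactly. Their poses are not given: they have to be found in the camera images.
- keeper: Steel cheese keeper, a tub 110 (x) x 150 (y) x 65 mm high, 3 mm walls, flat wooden lid; fixed to the worktop. Origin: centre of its underside; front is its -x side, z up. The middle of the front wall is cut down to a notch 60 mm wide, floor 56 mm above the worktop; the closed lid's underside is at 66 mm, so the gap is 10 mm high. A cheese wedge inside tops out at 45 mm.
- slot (a point): Middle (in width too) of the notch under the closed lid's front edge, at the outer face of the front wall and 61 mm above the worktop (half-way between notch floor and lid). Axes as the keeper's: a blade goes in along +x. It does not move with the lid.
- lid_hinge (a point): Middle of the lid's hinge line, at the keeper's back, 68 mm above the worktop; the line runs along the keeper's y.
- lid_edge (a point): Middle of the lid's front edge, half-way through its thickness; it moves with the lid. The lid is 118 (x) x 156 (y) x 4 mm, its front edge lies 120 mm from the hinge line and, closed, overhangs the front wall by 5 mm.
- lid (a joint): Lid angle in rad: 0 shut (flat), 1.57 upright, stop at 1.8. It grows as the front edge rises and swings back. The hinge is stiff: the lid stays where it is left; about 1 to 1.5 N under its front part lifts it.
- knife_grip (a point): Centre of the palette knife's dark wooden handle (half-way up: 14 mm above its underside). Handle 90 long x 20 wide x 28 mm high, standing on its narrow side on the worktop. Axes: x along the knife towards the blade's tip, z up. The knife weighs about 0.12 kg, its balance point is within 35 mm of here, towards the blade.
- knife_tip (a point): Tip of the knife's rounded steel blade, 150 mm from the handle's centre along the knife's x. The blade is 30 wide and 2.5 mm thick, 105 mm long from the handle's end; this point is at the middle of its thickness, 9 mm above the level of the handle's underside (5 mm below the handle's centre).
- knife: The palette knife as a whole; origin at the centre of the handle's underside, axes as at point knife_grip.
- carton_a: Small dark carton, 27 x 33 x 57 mm high, standing in front of the fork box at the left; loose, to be left alone. Origin: centre of its underside.
- carton_b: Another such carton, standing farther back at the left; loose, to be left alone. Origin: centre of its underside.
- tub: Blue-sleeved pale tub, 87 x 86 x 74 mm high, standing at the right of the keeper; loose, to be left alone. Origin: centre of its underside.

How it is judged:
By the outcome, as a careful person would: the job done as asked, in the order asked, and still so for the second after the job is handed in, with the robot touching nothing.
It also fails if it takes over 54 s, if anything falls off the work surface, if the arm or the gripper's body presses on something with over 40 N, if the wrist force passes 120 N, or if a joint passes its speed limit or range.

## Working session

There is one attempt and no reset: what is moved stays moved. The work goes in short steps, Python scripts to look and compute and a tool call to move; the robot and the scene stay as the last step left them, time stands still between calls to the robot, and variables do not carry over. Pictures are saved under pics/ and viewed, at most 10 in all, crops included, and the job is handed in when it is done.

Besides the shell and the picture viewer there is one more tool, called after ">>>" by a JSON object that holds its "name" and its "arguments", one argument or row to a line. jog_arm: Moves the arm, as the interface text tells. Its arguments: {"type":"object","properties":{"increments":{"type":"array","items":{"type":"array"}}},"required":["increments"]}

```bash
mkdir -p pics; cat > h.py <<'E'
import numpy as np, cv2
from scipy.spatial.transform import Rotation as Ro
from workcell import *
def P(c):
    return Ro.from_rotvec(np.ravel(c["rvec"])).as_matrix(), np.ravel(c["tvec"])
def onz(c,uv,z):
    R,t=P(c); d=R.T@np.linalg.inv(c["K"])@np.array([uv[0],uv[1],1.]); o=-R.T@t
    return o+d*(z-o[2])/d[2]
def proj(c,p):
    return cv2.projectPoints(np.float64([p]),np.float64(c["rvec"]),np.float64(c["tvec"]),np.float64(c["K"]),None)[0].ravel()
def save(c,n): cv2.imwrite("pics/"+n+".png",c["img"][:,:,::-1])
E
python3 - <<'E'
from h import *
Z=dict(slot=61,lid_hinge=68,lid_edge=68,knife_grip=14,knife_tip=9,carton_a=0,tub=0,keeper=0)
print(get_obs())
for n in("top","scene"):
    c=capture(n);save(c,n+"0")
    print(n,"cam",-P(c)[0].T@P(c)[1])
    for k,z in Z.items():
        for m in mark_of(c,k)[:3]:
            print(k,round(m["score"],2),np.round(m["location"]),np.round(onz(c,m["location"],z),1))
E
```

```text
{'t': 0.0, 'joint_positions': array([ 7.61797601e+01,  2.02634494e+01,  9.36270196e+01,  1.86839754e-03,
        6.61865057e+01, -1.38147929e-01]), 'qd': array([ 0.03034131, -0.06495407, -0.01202303,  0.00404953, -0.08905024,
        0.04217853]), 'joint_efforts': array([ 7.85399934e-04, -5.93820477e+01, -3.34223843e+01,  6.98725926e-02,
        2.32718408e-02, -8.46562125e-05]), 'tcp_pos': array([147.72204835, 606.82353982, 224.86853531]), 'tool_rot': array([-1.79923030e+02, -1.89390704e-03,  1.66317151e+02]), 'contact_force': array([0.27620376, 0.0547027 , 0.5806238 ]), 'torque': array([0.00711366, 0.07477108, 0.01724868]), 'finger_force': 0.0, 'gripper_width': 92.33541551754212}
top cam [ 451.5471209   -30.11435365 1211.7583737 ]
slot 0.82 [311. 251.] [607.9  -8.   61. ]
lid_hinge 0.65 [304. 190.] [730.4   5.   68. ]
lid_edge 0.72 [312. 252.] [604.6  -9.8  68. ]
lid_edge 0.41 [200. 305.] [500.2 208.6  68. ]
knife_grip 0.95 [433. 309.] [ 495.4 -258.7   14. ]
knife_grip 0.43 [311. 249.] [619.6  -8.4  14. ]
carton_a 0.88 [194. 196.] [733.7 242.4   0. ]
carton_a 0.79 [200. 306.] [501.  223.9   0. ]
tub 0.75 [418. 188.] [ 752.3 -234.8    0. ]
scene cam [ -43.84058205 -512.65361964  456.24052218]
slot 0.65 [308. 243.] [609.6 -14.7  61. ]
lid_hinge 0.83 [330. 218.] [720.6  11.5  68. ]
knife_grip 0.98 [394. 342.] [ 492.2 -261.4   14. ]
knife_grip 0.48 [330. 215.] [841.3  92.9  14. ]
knife_tip 0.96 [436. 301.] [ 639.5 -263.     9. ]
carton_a 0.7 [255. 221.] [734.4 236.7   0. ]
carton_a 0.65 [182. 261.] [497.1 216.9   0. ]
tub 0.86 [448. 275.] [ 750.7 -239.9    0. ]
```

View pics/top0.png

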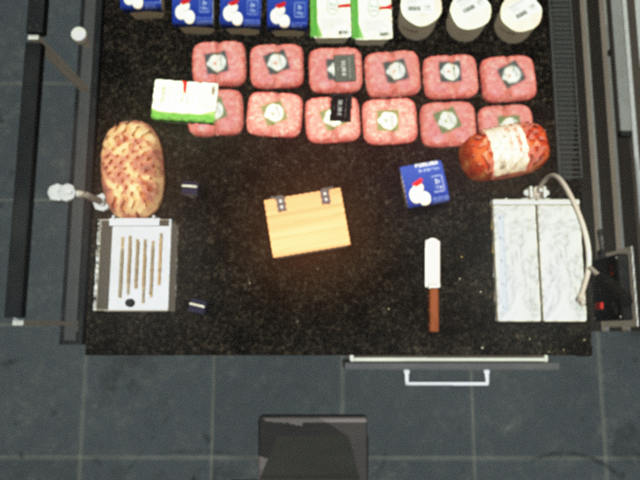

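View pics/scene0.png

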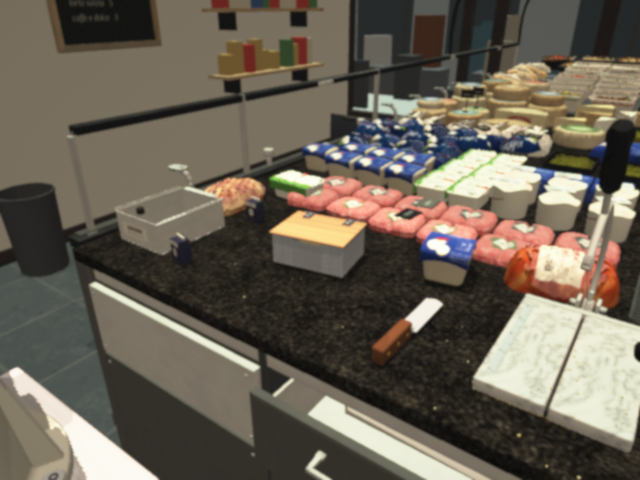

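The top view shows the keeper at about (308,222), yawed roughly +7°. The knife is at (433,310)→(432,238), pointing along +x, and the tub is at (425,185). I'll go above the knife next.

```bash
cat >> h.py <<'E'
def RM(yaw,pitch=0):  # tool x along knife x, z down; pitch = tip up
    return Ro.from_euler('z',yaw,degrees=True)*Ro.from_euler('x',180,degrees=True)*Ro.from_euler('y',pitch,degrees=True)
def cur():
    o=get_obs(); return o["tcp_pos"],Ro.from_euler('xyz',o["tool_rot"],degrees=True)
def plan(p1,R1,n,p0=None,R0=None):
    if p0 is None: p0,R0=cur()
    p,R=np.array(p0,float),R0
    w=(R0.inv()*R1).as_rotvec(degrees=True)
    for i in range(1,n+1):
        pt=p0+(np.array(p1)-p0)*i/n; d=np.round(R.inv().apply(pt-p)/1000,3); r=np.round(w/n,1)
        if i==n: r=np.round((R.inv()*R1).as_rotvec(degrees=True),1)
        print([d.tolist(),r.tolist()]); p=p+R.apply(d*1000); R=R*Ro.from_rotvec(r,degrees=True)
    print("end",p.round(1),R.as_euler('xyz',degrees=True).round(1))
E
python3 - <<'E'
from h import *
plan([514,-260,150],RM(-1),32)
E
```

```text
[[-0.018, -0.024, 0.002], [0.0, -0.0, 5.2]]
[[-0.019, -0.022, 0.003], [0.0, -0.0, 5.2]]
[[-0.022, -0.02, 0.002], [0.0, -0.0, 5.2]]
[[-0.023, -0.018, 0.002], [0.0, -0.0, 5.2]]
[[-0.025, -0.016, 0.003], [0.0, -0.0, 5.2]]
[[-0.026, -0.013, 0.002], [0.0, -0.0, 5.2]]
[[-0.027, -0.011, 0.003], [0.0, -0.0, 5.2]]
[[-0.028, -0.009, 0.002], [0.0, -0.0, 5.2]]
[[-0.029, -0.006, 0.002], [0.0, -0.0, 5.2]]
[[-0.029, -0.003, 0.003], [0.0, -0.0, 5.2]]
[[-0.03, -0.001, 0.002], [0.0, -0.0, 5.2]]
[[-0.029, 0.002, 0.002], [0.0, -0.0, 5.2]]
[[-0.029, 0.004, 0.003], [0.0, -0.0, 5.2]]
[[-0.028, 0.007, 0.002], [0.0, -0.0, 5.2]]
[[-0.028, 0.01, 0.002], [0.0, -0.0, 5.2]]
[[-0.027, 0.013, 0.003], [0.0, -0.0, 5.2]]
[[-0.026, 0.014, 0.002], [0.0, -0.0, 5.2]]
[[-0.024, 0.017, 0.002], [0.0, -0.0, 5.2]]
[[-0.022, 0.019, 0.003], [0.0, -0.0, 5.2]]
[[-0.021, 0.021, 0.002], [0.0, -0.0, 5.2]]
[[-0.018, 0.023, 0.003], [0.0, -0.0, 5.2]]
[[-0.017, 0.024, 0.002], [0.0, -0.0, 5.2]]
[[-0.014, 0.026, 0.002], [0.0, -0.0, 5.2]]
[[-0.012, 0.027, 0.003], [0.0, -0.0, 5.2]]
[[-0.01, 0.027, 0.002], [0.0, -0.0, 5.2]]
[[-0.006, 0.029, 0.002], [0.0, -0.0, 5.2]]
[[-0.005, 0.029, 0.003], [0.0, -0.0, 5.2]]
[[-0.001, 0.03, 0.002], [0.0, -0.0, 5.2]]
[[0.001, 0.029, 0.002], [0.0, -0.0, 5.2]]
[[0.004, 0.029, 0.003], [0.0, -0.0, 5.2]]
[[0.006, 0.029, 0.002], [0.0, -0.0, 5.2]]
[[0.009, 0.028, 0.003], [-0.0, -0.0, 6.1]]
end [ 514.  -260.1  149.6] [-180.   -0.   -1.]
```

>>> {"name": "jog_arm", "arguments": {
  "increments": [
    [[-0.018, -0.024, 0.002], [0, 0, 5.2], 1],
    [[-0.019, -0.022, 0.003], [0, 0, 5.2], 1],
    [[-0.022, -0.02, 0.002], [0, 0, 5.2], 1],
    [[-0.023, -0.018, 0.002], [0, 0, 5.2], 1],
    [[-0.025, -0.016, 0.003], [0, 0, 5.2], 1],
    [[-0.026, -0.013, 0.002], [0, 0, 5.2], 1],
    [[-0.027, -0.011, 0.003], [0, 0, 5.2], 1],
    [[-0.028, -0.009, 0.002], [0, 0, 5.2], 1]
  ]
}}

```text
t: 1.57
tcp_pos: [239.7, 389.2, 206.5]
tool_rot: [180.0, -0.0, 124.5]
contact_force: [-0.4, -0.2, 0.4]
gripper_width: 91.6
finger_force: 0.0
```

>>> {"name": "jog_arm", "arguments": {
  "increments": [
    [[-0.029, -0.006, 0.002], [0, 0, 5.2], 1],
    [[-0.029, -0.003, 0.003], [0, 0, 5.2], 1],
    [[-0.03, -0.001, 0.002], [0, 0, 5.2], 1],
    [[-0.029, 0.002, 0.002], [0, 0, 5.2], 1],
    [[-0.029, 0.004, 0.003], [0, 0, 5.2], 1],
    [[-0.028, 0.007, 0.002], [0, 0, 5.2], 1],
    [[-0.028, 0.01, 0.002], [0, 0, 5.2], 1],
    [[-0.027, 0.013, 0.003], [0, 0, 5.2], 1]
  ]
}}

```text
t: 2.23
tcp_pos: [331.8, 172.3, 187.9]
tool_rot: [179.9, -0.0, 82.9]
contact_force: [1.3, 0.1, 0.5]
gripper_width: 92.4
finger_force: 0.0
```

>>> {"name": "jog_arm", "arguments": {
  "increments": [
    [[-0.026, 0.014, 0.002], [0, 0, 5.2], 1],
    [[-0.024, 0.017, 0.002], [0, 0, 5.2], 1],
    [[-0.022, 0.019, 0.003], [0, 0, 5.2], 1],
    [[-0.021, 0.021, 0.002], [0, 0, 5.2], 1],
    [[-0.018, 0.023, 0.003], [0, 0, 5.2], 1],
    [[-0.017, 0.024, 0.002], [0, 0, 5.2], 1],
    [[-0.014, 0.026, 0.002], [0, 0, 5.2], 1],
    [[-0.012, 0.027, 0.003], [0, 0, 5.2], 1]
  ]
}}

```text
t: 2.9
tcp_pos: [423.6, -44.9, 168.8]
tool_rot: [180.0, -0.0, 41.2]
contact_force: [-0.1, 1.6, -0.6]
gripper_width: 92.0
finger_force: 0.0
```

>>> {"name": "jog_arm", "arguments": {
  "increments": [
    [[-0.01, 0.027, 0.002], [0, 0, 5.2], 1],
    [[-0.006, 0.029, 0.002], [0, 0, 5.2], 1],
    [[-0.005, 0.029, 0.003], [0, 0, 5.2], 1],
    [[-0.001, 0.03, 0.002], [0, 0, 5.2], 1],
    [[0.001, 0.029, 0.002], [0, 0, 5.2], 1],
    [[0.004, 0.029, 0.003], [0, 0, 5.2], 1],
    [[0.006, 0.029, 0.002], [0, 0, 5.2], 1],
    [[0.009, 0.028, 0.003], [0, 0, 6.1], 1]
  ]
}}

```text
t: 3.57
tcp_pos: [514.4, -261.7, 149.6]
tool_rot: [180.0, -0.0, -1.2]
contact_force: [1.3, 0.1, -0.1]
gripper_width: 92.2
finger_force: 0.0
```

```bash
python3 - <<'E'
from h import *
print(cur()[0],cur()[1].as_euler('xyz',degrees=True))
for n in ("wrist","top"):
    c=capture(n);save(c,n+"1")
    for k,z in dict(knife_grip=14,knife_tip=9).items():
        for m in mark_of(c,k)[:2]:
            print(n,k,round(m["score"],2),np.round(m["location"]),np.round(onz(c,m["location"],z),1))
    for m in masks_of(c,"knife")[:1]:
        ys,xs=np.nonzero(m["pixels"]); q=np.array([onz(c,(x,y),9)[:2] for x,y in zip(xs[::5],ys[::5])])
        l=cv2.fitLine(q.astype(np.float32),cv2.DIST_HUBER,0,.01,.01).ravel()
        print("mask",m["score"],l,np.degrees(np.arctan(l[1]/l[0])),q.min(0),q.max(0))
E
```

```text
[ 514.43026912 -261.69070809  149.60204176] [ 1.79991860e+02 -1.79157976e-02 -1.23828357e+00]
wrist knife_grip 0.88 [299. 256.] [ 493.6 -256.6   14. ]
wrist knife_tip 0.86 [299.  29.] [ 644.2 -260.4    9. ]
mask 0.69 [ 9.9968547e-01 -2.5079995e-02  5.5226910e+02 -2.5822653e+02] -1.4371284 [ 440.11211947 -275.05093429] [ 641.98962064 -242.64446251]
top knife_grip 0.9 [433. 307.] [ 499.7 -258.    14. ]
top knife_tip 0.78 [430. 236.] [ 648.1 -256.1    9. ]
mask 0.88 [ 9.9996150e-01 -8.7735252e-03  5.6698450e+02 -2.5581543e+02] -0.5026924 [ 452.13308464 -271.83571688] [ 643.00683126 -244.70283555]
```

>>> {"name": "jog_arm", "arguments": {
  "increments": [
    [[0.001, -0.002, 0.025], [0, 0, 0], 0.5],
    [[0.001, -0.001, 0.03], [0, 0, 0], 0.5],
    [[0, 0, 0.03], [0, 0, 0], 0.5],
    [[0, 0, 0.03], [0, 0, 0], 0.5],
    [[0, 0, 0.02], [0, 0, 0], 0.5],
    [[0, 0, 0], [0, 0, 0], 0.5],
    [[0, 0, 0], [0, 0, 0], 0],
    [[0, 0, 0], [0, 0, 0], 0]
  ]
}}

```text
t: 4.63
tcp_pos: [516.0, -256.5, 14.8]
tool_rot: [-180.0, 0.0, -0.9]
contact_force: [-0.6, -0.4, 0.3]
gripper_width: 40.4
finger_force: 0.0
```

>>> {"name": "jog_arm", "arguments": {
  "increments": [
    [[0, 0, 0], [0, 0, 0], 0],
    [[0, 0, 0], [0, 0, 0], 0],
    [[0, 0, 0], [0, 0, 0], 0],
    [[0, 0, 0], [0, 0, 0], 0],
    [[0, 0, 0], [0, 0, 0], 0],
    [[0, 0, 0], [0, 0, 0], 0],
    [[0, 0, 0], [0, 0, 0], 0],
    [[0, 0, 0], [0, 0, 0], 0]
  ]
}}

```text
t: 5.3
tcp_pos: [516.2, -257.1, 15.0]
tool_rot: [180.0, -0.0, -1.0]
contact_force: [-0.5, 3.3, 6.7]
gripper_width: 19.9
finger_force: 30.0
```

```bash
python3 - <<'E'
from h import *
p,R=cur()
plan([p[0],p[1],110],R,8)
plan([442,-31,90],RM(7.3),16,np.array([p[0],p[1],110]),R)
E
```

```text
[[0.0, 0.0, -0.012], [0.0, 0.0, 0.0]]
[[0.0, 0.0, -0.012], [0.0, 0.0, 0.0]]
[[0.0, 0.0, -0.012], [0.0, 0.0, 0.0]]
[[0.0, 0.0, -0.011], [0.0, 0.0, 0.0]]
[[0.0, 0.0, -0.012], [0.0, 0.0, 0.0]]
[[0.0, 0.0, -0.012], [0.0, 0.0, 0.0]]
[[0.0, 0.0, -0.012], [0.0, 0.0, 0.0]]
[[0.0, 0.0, -0.012], [0.0, -0.0, -0.0]]
end [ 516.2 -257.1  110. ] [180.  -0.  -1.]
[[-0.005, -0.014, 0.001], [0.0, -0.0, -0.5]]
[[-0.005, -0.014, 0.001], [0.0, -0.0, -0.5]]
[[-0.004, -0.014, 0.002], [0.0, -0.0, -0.5]]
[[-0.005, -0.014, 0.001], [0.0, -0.0, -0.5]]
[[-0.004, -0.015, 0.001], [0.0, -0.0, -0.5]]
[[-0.004, -0.014, 0.001], [0.0, -0.0, -0.5]]
[[-0.005, -0.014, 0.002], [0.0, -0.0, -0.5]]
[[-0.004, -0.015, 0.001], [0.0, -0.0, -0.5]]
[[-0.003, -0.014, 0.001], [0.0, -0.0, -0.5]]
[[-0.004, -0.014, 0.001], [0.0, -0.0, -0.5]]
[[-0.004, -0.015, 0.002], [0.0, -0.0, -0.5]]
[[-0.003, -0.014, 0.001], [0.0, -0.0, -0.5]]
[[-0.004, -0.015, 0.001], [0.0, -0.0, -0.5]]
[[-0.003, -0.014, 0.001], [0.0, -0.0, -0.5]]
[[-0.003, -0.015, 0.002], [0.0, -0.0, -0.5]]
[[-0.003, -0.014, 0.001], [0.0, -0.0, -0.8]]
end [442.2 -31.2  90. ] [180.   -0.    7.3]
```

>>> {"name": "jog_arm", "arguments": {
  "increments": [
    [[0, 0, -0.006], [0, 0, 0], 0],
    [[0, 0, -0.01], [0, 0, 0], 0],
    [[0, 0, -0.014], [0, 0, 0], 0],
    [[0, 0, -0.014], [0, 0, 0], 0],
    [[0, 0, -0.014], [0, 0, 0], 0],
    [[0, 0, -0.014], [0, 0, 0], 0],
    [[0, 0, -0.014], [0, 0, 0], 0],
    [[0, 0, -0.009], [0, 0, 0], 0]
  ]
}}

```text
t: 5.97
tcp_pos: [516.5, -257.4, 111.7]
tool_rot: [180.0, -0.1, -1.0]
contact_force: [0.4, -0.1, -0.6]
gripper_width: 19.7
finger_force: 30.0
```

>>> {"name": "jog_arm", "arguments": {
  "increments": [
    [[-0.005, -0.014, 0.001], [0, 0, -0.5], 0],
    [[-0.005, -0.014, 0.001], [0, 0, -0.5], 0],
    [[-0.004, -0.014, 0.002], [0, 0, -0.5], 0],
    [[-0.005, -0.014, 0.001], [0, 0, -0.5], 0],
    [[-0.004, -0.015, 0.001], [0, 0, -0.5], 0],
    [[-0.004, -0.014, 0.001], [0, 0, -0.5], 0],
    [[-0.005, -0.014, 0.002], [0, 0, -0.5], 0],
    [[-0.004, -0.015, 0.001], [0, 0, -0.5], 0]
  ]
}}

```text
t: 6.63
tcp_pos: [477.7, -142.0, 99.2]
tool_rot: [-180.0, 0.0, 3.1]
contact_force: [-0.6, -0.2, -1.3]
gripper_width: 19.8
finger_force: 30.0
```

>>> {"name": "jog_arm", "arguments": {
  "increments": [
    [[-0.003, -0.014, 0.001], [0, 0, -0.5], 0],
    [[-0.004, -0.014, 0.001], [0, 0, -0.5], 0],
    [[-0.004, -0.015, 0.002], [0, 0, -0.5], 0],
    [[-0.003, -0.014, 0.001], [0, 0, -0.5], 0],
    [[-0.004, -0.015, 0.001], [0, 0, -0.5], 0],
    [[-0.003, -0.014, 0.001], [0, 0, -0.5], 0],
    [[-0.003, -0.015, 0.002], [0, 0, -0.5], 0],
    [[-0.003, -0.014, 0.001], [0, 0, -0.8], 0]
  ]
}}

```text
t: 7.3
tcp_pos: [441.4, -29.9, 89.4]
tool_rot: [-180.0, -0.0, 7.4]
contact_force: [0.1, -0.6, -0.7]
gripper_width: 19.6
finger_force: 30.0
```

```bash
python3 - <<'E'
from h import *
p,R=cur(); print(p,R.as_euler('xyz',degrees=True))
for n in ("wrist","top","scene"):
    c=capture(n);save(c,n+"2")
    for k,z in dict(slot=61,lid_edge=68,lid_hinge=68,knife_tip=p[2]-6,knife_grip=p[2]-1).items():
        for m in mark_of(c,k)[:2]:
            print(n,k,round(m["score"],2),np.round(m["location"]),np.round(onz(c,m["location"],z),1))
    print("pred tip",proj(c,R.apply([128,0,6])+p))
    for m in masks_of(c,"lid")[:1]:
        print(m["score"])
        g=cv2.findContours(m["pixels"].astype(np.uint8),0,2)[0]; g=max(g,key=cv2.contourArea)
        q=np.array([onz(c,u,70)[:2] for u in g[:,0]],np.float32); print("lid rect",cv2.minAreaRect(q))
E
```

```text
[441.40351911 -29.91470276  89.42192577] [-1.79999842e+02 -3.41909314e-03  7.37109850e+00]
wrist knife_grip 0.92 [303. 355.] [420.1 -31.6  88.4]
pred tip [306.57341262 -46.5712149 ]
top slot 0.59 [310. 250.] [610.2  -6.2  61. ]
top lid_edge 0.73 [311. 250.] [608.6  -9.   68. ]
top lid_hinge 0.86 [301. 188.] [734.8  11.5  68. ]
top knife_tip 0.88 [316. 268.] [571.4 -18.9  83.4]
pred tip [313.30213855 269.65183525]
0.62
lid rect ((669.043701171875, 1.4187469482421875), (123.87772369384766, 156.61451721191406), 9.617925643920898)
scene slot 0.73 [308. 243.] [609.1 -14.6  61. ]
scene lid_edge 0.74 [306. 237.] [617.3  -3.8  68. ]
scene lid_hinge 0.96 [331. 216.] [727.2  13.3  68. ]
scene knife_tip 0.9 [294. 238.] [574.7 -10.6  83.4]
scene knife_grip 0.65 [242. 274.] [417.1 -33.8  88.4]
pred tip [293.16715299 239.63210923]
0.57
lid rect ((668.681640625, -17.07378387451172), (131.12362670898438, 128.53517150878906), 10.949864387512207)
```

>>> {"name": "jog_arm", "arguments": {
  "increments": [
    [[0, 0.001, 0.004], [0, 0, -0.6], 0],
    [[0, 0.001, 0.006], [0, 0, -0.5], 0],
    [[0, 0.001, 0.006], [0, 0, 0], 0],
    [[0, 0.001, 0.004], [0, 0, 0], 0],
    [[0, 0, 0.002], [0, 0, 0], 0],
    [[0, 0, 0], [0, 0, 0], 0],
    [[0, 0, 0], [0, 0, 0], 0],
    [[0, 0, 0], [0, 0, 0], 0]
  ]
}}

```text
t: 9.02
tcp_pos: [442.7, -35.2, 67.7]
tool_rot: [180.0, -0.0, 8.4]
contact_force: [0.6, -0.6, -0.7]
gripper_width: 19.9
finger_force: 30.0
```

```bash
python3 - <<'E'
from h import *
p,R=cur(); print(p,R.as_euler('xyz',degrees=True))
c=capture("scene")
tip=R.apply([128,0,6])+p; print("tip",tip)
cv=c["img"].copy()
im=cv2.resize(cv[190:310,220:380],None,fx=5,fy=5,interpolation=cv2.INTER_CUBIC)
Rk=Ro.from_euler('z',8.5,degrees=True); s=np.array([612,-8,61.])
pts=[tip,s,s+Rk.apply([0,30,-5]),s+Rk.apply([0,-30,-5]),s+Rk.apply([0,-75,-61]),s+Rk.apply([0,75,-61]),s+Rk.apply([-5,-78,7]),s+Rk.apply([-5,78,7])]
for i,q in enumerate(pts):
    u=(proj(c,q)-[220,190])*5+2; cv2.circle(im,tuple(int(a) for a in u),3,(255,0,0) if i else (0,255,0),-1)
cv2.imwrite("pics/s3.png",im[:,:,::-1])
E
```

```text
[442.65915095 -35.20198245  67.65123823] [ 1.79998832e+02 -4.65169592e-03  8.41639092e+00]
tip [569.28115454 -16.46718048  61.66163024]
```

View pics/s3.png

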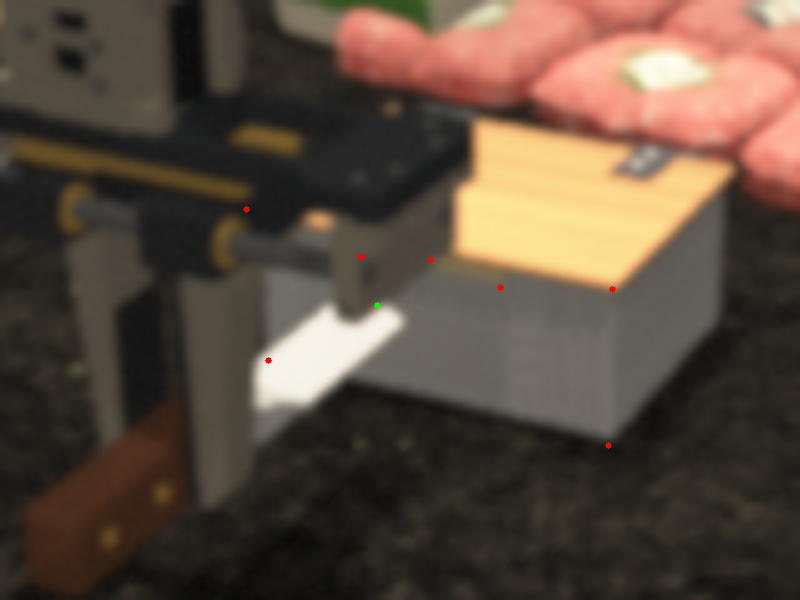

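The scene crop shows the model points fitting the lid corner (613,290) and the base corner (608,443). The blade tip is at about (395,310), level with the notch and in front of it, so I'll insert it.

>>> {"name": "jog_arm", "arguments": {
  "increments": [
    [[0.006, -0.001, 0.0005], [0, 0, 0], 0],
    [[0.008, 0, 0], [0, 0, 0], 0],
    [[0.008, 0, 0], [0, 0, 0], 0],
    [[0.008, 0, 0], [0, 0, 0], 0],
    [[0.008, 0, 0], [0, 0, 0], 0],
    [[0.008, 0, 0], [0, 0, 0], 0],
    [[0.006, 0, 0], [0, 0, 0], 0],
    [[0.002, 0, 0], [0, 0, 0], 0]
  ]
}}

```text
t: 9.73
tcp_pos: [497.2, -26.2, 67.1]
tool_rot: [180.0, -0.0, 8.4]
contact_force: [0.2, 0.5, -1.6]
gripper_width: 19.5
finger_force: 30.0
```

>>> {"name": "jog_arm", "arguments": {
  "increments": [
    [[0.004, 0, 0], [0, 0, 0], 0],
    [[0.004, 0, 0], [0, 0, 0], 0],
    [[0.002, 0, 0], [0, 0, 0], 0],
    [[0, 0, 0], [0, 0, 0], 0],
    [[0, 0, 0], [0, 0, 0], 0],
    [[0, 0, 0], [0, 0, 0], 0],
    [[0, 0, 0], [0, 0, 0], 0],
    [[0, 0, 0], [0, 0, 0], 0]
  ]
}}

```text
t: 10.4
tcp_pos: [505.5, -24.9, 67.1]
tool_rot: [-180.0, 0.0, 8.4]
contact_force: [-0.2, 0.3, -0.1]
gripper_width: 19.7
finger_force: 30.0
```

```bash
python3 - <<'E'
from h import *
o=get_obs();print(o["contact_force"],o["torque"],o["tcp_pos"])
c=capture("scene")
cv2.imwrite("pics/s4.png",cv2.resize(c["img"][190:310,220:380],None,fx=4,fy=4,interpolation=cv2.INTER_CUBIC)[:,:,::-1])
E
```

```text
[-0.16785608  0.28726862 -0.07429333] [-0.00421862  0.0699546   0.01578114] [505.53076803 -24.88444884  67.10191325]
```

View pics/s4.png

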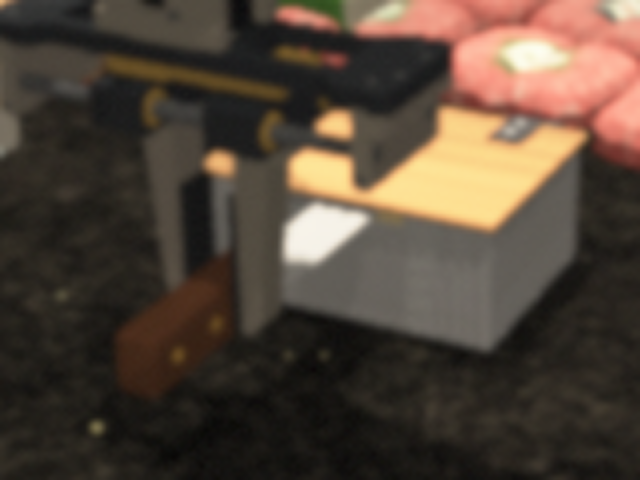

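The blade is under the lid edge in the middle of the notch: in the crop it disappears at about (370,215). Now I'll lift along an arc.

>>> {"name": "jog_arm", "arguments": {
  "increments": [
    [[0, 0, -0.002], [0, 0, 0], 0],
    [[0, 0, -0.003], [0, 0, 0], 0],
    [[0, 0, -0.006], [0, 0, 0], 0],
    [[0.001, 0, -0.007], [0, 0, 0], 0],
    [[0.002, 0, -0.008], [0, 0, 0], 0],
    [[0.003, 0, -0.008], [0, 0, 0], 0],
    [[0.003, 0, -0.008], [0, 0, 0], 0],
    [[0.003, 0, -0.007], [0, 0, 0], 0]
  ]
}}

```text
t: 11.12
tcp_pos: [518.2, -23.0, 117.3]
tool_rot: [180.0, -0.0, 8.4]
contact_force: [0.2, 0.6, -2.0]
gripper_width: 20.1
finger_force: 30.0
```

```bash
python3 - <<'E'
from h import *
o=get_obs();print(o["contact_force"],o["torque"],o["tcp_pos"],o["gripper_width"])
c=capture("scene")
cv2.imwrite("pics/s5.png",cv2.resize(c["img"][170:310,220:380],None,fx=4,fy=4,interpolation=cv2.INTER_CUBIC)[:,:,::-1])
E
```

```text
[ 0.19100771  0.60251862 -1.97471762] [0.03317978 0.34332411 0.0166406 ] [518.15995968 -23.03307503 117.30510868] 20.065743933313144
```

View pics/s5.png

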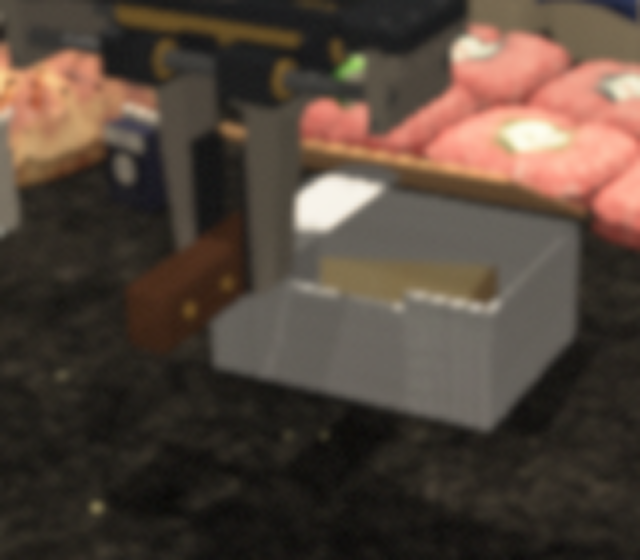

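The lid is raised about 30°. Its underside is visible at (450,200), the blade is still level at (345,195), and the wedge shows inside. I'll keep going along the arc.

>>> {"name": "jog_arm", "arguments": {
  "increments": [
    [[0.003, 0, -0.005], [0, 0, 0], 0],
    [[0.003, 0, -0.005], [0, 0, 0], 0],
    [[0.004, 0, -0.005], [0, 0, 0], 0],
    [[0.004, 0, -0.004], [0, 0, 0], 0],
    [[0.004, 0, -0.004], [0, 0, 0], 0],
    [[0.005, 0, -0.004], [0, 0, 0], 0],
    [[0.005, 0, -0.003], [0, 0, 0], 0],
    [[0.005, 0, -0.003], [0, 0, 0], 0]
  ]
}}

```text
t: 11.83
tcp_pos: [550.8, -18.2, 149.4]
tool_rot: [180.0, -0.0, 8.4]
contact_force: [-1.4, -0.6, -1.3]
gripper_width: 19.3
finger_force: 30.0
```

>>> {"name": "jog_arm", "arguments": {
  "increments": [
    [[0.005, 0, -0.003], [0, 0, 0], 0],
    [[0.006, 0, -0.002], [0, 0, 0], 0],
    [[0.006, 0, -0.002], [0, 0, 0], 0],
    [[0.006, 0, -0.002], [0, 0, 0], 0],
    [[0.006, 0, -0.001], [0, 0, 0], 0],
    [[0.006, 0, -0.001], [0, 0, 0], 0],
    [[0.005, 0, 0], [0, 0, 0], 0],
    [[0.005, 0, 0], [0, 0, 0], 0]
  ]
}}

```text
t: 12.5
tcp_pos: [595.4, -11.6, 160.1]
tool_rot: [180.0, -0.0, 8.4]
contact_force: [-0.5, -0.8, -0.4]
gripper_width: 19.8
finger_force: 30.0
```

>>> {"name": "jog_arm", "arguments": {
  "increments": [
    [[0.004, 0, 0], [0, 0, 0], 0],
    [[0.004, 0, 0], [0, 0, 0], 0],
    [[0.004, 0, 0], [0, 0, 0], 0],
    [[0.004, 0, 0], [0, 0, 0], 0],
    [[0.002, 0, 0], [0, 0, 0], 0],
    [[0, 0, 0], [0, 0, 0], 0],
    [[0, 0, 0], [0, 0, 0], 0],
    [[0, 0, 0], [0, 0, 0], 0]
  ]
}}

```text
t: 13.17
tcp_pos: [612.6, -9.1, 160.1]
tool_rot: [180.0, -0.0, 8.4]
contact_force: [-0.4, 0.1, -1.5]
gripper_width: 19.8
finger_force: 30.0
```

```bash
python3 - <<'E'
from h import *
o=get_obs();print(o["contact_force"],o["torque"],o["tcp_pos"],o["gripper_width"])
c=capture("scene")
cv2.imwrite("pics/s6.png",cv2.resize(c["img"][130:310,200:400],None,fx=3,fy=3,interpolation=cv2.INTER_CUBIC)[:,:,::-1])
E
```

```text
[-0.36157177  0.09448725 -1.49535933] [-0.01831065  0.19364313  0.00127516] [612.61647085  -9.07145584 160.14176926] 19.788676255392144
```

View pics/s6.png

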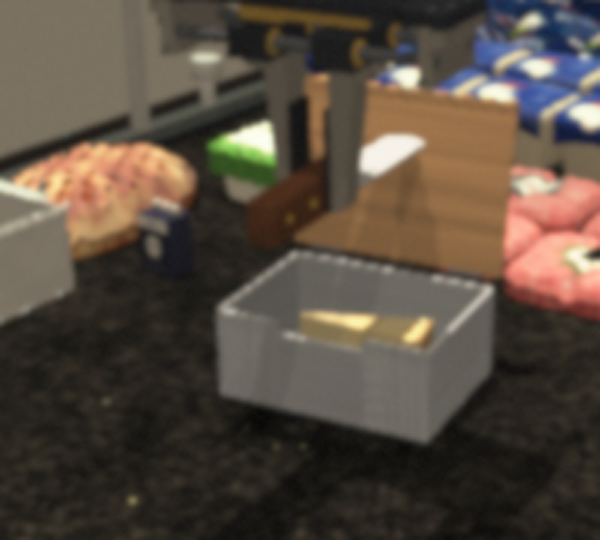

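The lid stands upright, from (500,278) to (517,100), and still rests on the tip. I'll nudge it a little further, then back off.

>>> {"name": "jog_arm", "arguments": {
  "increments": [
    [[0.002, 0, 0], [0, 0, 0], 0],
    [[0.002, 0, 0], [0, 0, 0], 0],
    [[0.001, 0, 0], [0, 0, 0], 0],
    [[0, 0, 0], [0, 0, 0], 0],
    [[-0.004, 0, 0], [0, 0, 0], 0],
    [[-0.01, 0, 0], [0, 0, 0], 0],
    [[-0.016, 0, 0], [0, 0, 0], 0],
    [[-0.018, 0, 0], [0, 0, 0], 0]
  ]
}}

```text
t: 13.88
tcp_pos: [569.1, -15.4, 160.0]
tool_rot: [180.0, -0.0, 8.4]
contact_force: [0.3, 0.0, -0.6]
gripper_width: 19.6
finger_force: 30.0
```

>>> {"name": "jog_arm", "arguments": {
  "increments": [
    [[-0.018, 0, 0], [0, 0, 0], 0],
    [[-0.018, 0, 0], [0, 0, 0], 0],
    [[-0.018, 0, 0], [0, 0, 0], 0],
    [[-0.018, 0, 0], [0, 0, 0], 0],
    [[-0.018, 0, 0], [0, 0, 0], 0],
    [[-0.016, 0, 0], [0, 0, 0], 0],
    [[-0.008, 0, 0], [0, 0, 0], 0],
    [[0, 0, 0], [0, 0, 0], 0]
  ]
}}

```text
t: 14.55
tcp_pos: [455.2, -32.2, 160.1]
tool_rot: [-180.0, 0.0, 8.4]
contact_force: [0.4, 0.4, -0.7]
gripper_width: 19.9
finger_force: 30.0
```

```bash
python3 - <<'E'
from h import *
p,R=cur();print(p)
plan([515,-257,70],RM(-1),16)
c=capture("scene")
print([(m["score"],m["location"]) for k in("lid_edge","lid_hinge") for m in mark_of(c,k)[:1]])
for a in (80,90,95,100):
    t=np.radians(a); q=np.array([733,10,68])+Ro.from_euler('z',8.5,degrees=True).apply([-120*np.cos(t),0,120*np.sin(t)]); print(a,proj(c,q))
E
```

```text
[455.22613416 -32.18155792 160.13209006]
[[0.002, 0.014, 0.006], [-0.0, 0.0, 0.6]]
[[0.001, 0.015, 0.005], [-0.0, 0.0, 0.6]]
[[0.002, 0.014, 0.006], [-0.0, 0.0, 0.6]]
[[0.003, 0.015, 0.006], [-0.0, 0.0, 0.6]]
[[0.002, 0.014, 0.005], [-0.0, 0.0, 0.6]]
[[0.002, 0.014, 0.006], [-0.0, 0.0, 0.6]]
[[0.003, 0.015, 0.005], [-0.0, 0.0, 0.6]]
[[0.002, 0.014, 0.006], [-0.0, 0.0, 0.6]]
[[0.003, 0.014, 0.006], [-0.0, 0.0, 0.6]]
[[0.003, 0.014, 0.005], [-0.0, 0.0, 0.6]]
[[0.003, 0.015, 0.006], [-0.0, 0.0, 0.6]]
[[0.004, 0.014, 0.006], [-0.0, 0.0, 0.6]]
[[0.003, 0.014, 0.005], [-0.0, 0.0, 0.6]]
[[0.004, 0.014, 0.006], [-0.0, 0.0, 0.6]]
[[0.003, 0.014, 0.005], [-0.0, 0.0, 0.6]]
[[0.004, 0.014, 0.006], [0.0, 0.0, 0.4]]
end [ 514.6 -256.9   70.1] [180.   0.  -1.]
[(0.76, [339.0, 155.3]), (0.67, [329.0, 216.2])]
80 [329.66349986 163.24909145]
90 [334.3098882  159.64380858]
95 [336.57676883 158.55152235]
100 [338.78113189 157.9304131 ]
```

>>> {"name": "jog_arm", "arguments": {
  "increments": [
    [[0.001, 0.01, 0.004], [0, 0, 0.6], 0],
    [[0.002, 0.015, 0.005], [0, 0, 0.6], 0],
    [[0.002, 0.015, 0.006], [0, 0, 0.6], 0],
    [[0.002, 0.015, 0.006], [0, 0, 0.6], 0],
    [[0.002, 0.015, 0.006], [0, 0, 0.6], 0],
    [[0.002, 0.015, 0.006], [0, 0, 0.6], 0],
    [[0.003, 0.015, 0.006], [0, 0, 0.6], 0],
    [[0.003, 0.015, 0.006], [0, 0, 0.6], 0]
  ]
}}

```text
t: 15.37
tcp_pos: [487.5, -146.0, 114.2]
tool_rot: [180.0, -0.0, 3.6]
contact_force: [0.3, 0.4, -1.0]
gripper_width: 19.8
finger_force: 30.0
```

>>> {"name": "jog_arm", "arguments": {
  "increments": [
    [[0.003, 0.015, 0.006], [0, 0, 0.6], 0],
    [[0.003, 0.015, 0.006], [0, 0, 0.6], 0],
    [[0.003, 0.015, 0.006], [0, 0, 0.6], 0],
    [[0.003, 0.015, 0.006], [0, 0, 0.6], 0],
    [[0.003, 0.015, 0.006], [0, 0, 0.6], 0],
    [[0.003, 0.015, 0.006], [0, 0, 0.5], 0],
    [[0.003, 0.014, 0.006], [0, 0, 0.3], 0],
    [[0, 0.005, 0.004], [0, 0, 0], 0]
  ]
}}

```text
t: 16.03
tcp_pos: [511.6, -255.1, 68.4]
tool_rot: [180.0, -0.0, -0.3]
contact_force: [-1.0, -0.2, -1.2]
gripper_width: 20.3
finger_force: 30.0
```

>>> {"name": "jog_arm", "arguments": {
  "increments": [
    [[0, 0, 0.006], [0, 0, 0], 0],
    [[0, 0, 0.01], [0, 0, 0], 0],
    [[0, 0, 0.01], [0, 0, 0], 0],
    [[0, 0, 0.01], [0, 0, 0], 0],
    [[0, 0, 0.006], [0, 0, 0], 0],
    [[0, 0, 0.004], [0, 0, 0], 0],
    [[0, 0, 0], [0, 0, 0], 0],
    [[0, 0, 0], [0, 0, 0], 0]
  ]
}}

```text
t: 16.7
tcp_pos: [510.9, -252.6, 23.0]
tool_rot: [-180.0, 0.0, -0.2]
contact_force: [0.9, 0.2, -1.3]
gripper_width: 19.9
finger_force: 30.0
```

>>> {"name": "jog_arm", "arguments": {
  "increments": [
    [[0, 0, 0.003], [0, 0, 0], 0],
    [[0, 0, 0.003], [0, 0, 0], 0],
    [[0, 0, 0.001], [0, 0, 0], 0],
    [[0, 0, 0.001], [0, 0, 0], 0],
    [[0, 0, 0], [0, 0, 0], 0],
    [[0, 0, 0], [0, 0, 0], 0],
    [[0, 0, 0], [0, 0, 0], 0],
    [[0, 0, 0], [0, 0, 0], 0]
  ]
}}

```text
t: 17.37
tcp_pos: [511.0, -252.8, 15.1]
tool_rot: [180.0, -0.0, -0.2]
contact_force: [0.1, -0.4, -0.6]
gripper_width: 19.8
finger_force: 30.0
```

Level with the grasp height, within about a millimetre of the worktop. I'll release gently and go up.

>>> {"name": "jog_arm", "arguments": {
  "increments": [
    [[0, 0, 0.0005], [0, 0, 0], 0.2],
    [[0, 0, 0], [0, 0, 0], 0.3],
    [[0, 0, 0], [0, 0, 0], 0.4],
    [[0, 0, 0], [0, 0, 0], 0.5],
    [[0, 0, 0], [0, 0, 0], 0.5],
    [[0, 0, 0], [0, 0, 0], 0.5],
    [[0, 0, 0], [0, 0, 0], 0.5],
    [[0, 0, 0], [0, 0, 0], 0.5]
  ]
}}

```text
t: 18.03
tcp_pos: [510.9, -252.8, 14.5]
tool_rot: [-180.0, 0.0, -0.2]
contact_force: [-0.5, -0.9, 0.4]
gripper_width: 45.9
finger_force: 0.0
```

>>> {"name": "jog_arm", "arguments": {
  "increments": [
    [[0, 0, -0.006], [0, 0, 0], 0.5],
    [[0, 0, -0.015], [0, 0, 0], 0.5],
    [[0, 0, -0.025], [0, 0, 0], 0.5],
    [[0, 0, -0.03], [0, 0, 0], 0.5],
    [[-0.01, 0, -0.03], [0, 0, 0], 0.5],
    [[-0.02, 0, -0.03], [0, 0, 0], 0.5],
    [[-0.02, 0, -0.02], [0, 0, 0], 0.5],
    [[-0.01, 0, 0], [0, 0, 0], 0.5]
  ]
}}

```text
t: 18.7
tcp_pos: [451.2, -253.5, 174.9]
tool_rot: [179.8, -0.3, -0.2]
contact_force: [0.2, 0.4, -0.2]
gripper_width: 45.7
finger_force: 0.0
```

```bash
python3 - <<'E'
from h import *
print(get_obs()["t"],get_obs()["gripper_width"])
c=capture("scene"); save(c,"s7")
E
```

```text
18.7 45.69416510902268
```

View pics/s7.png

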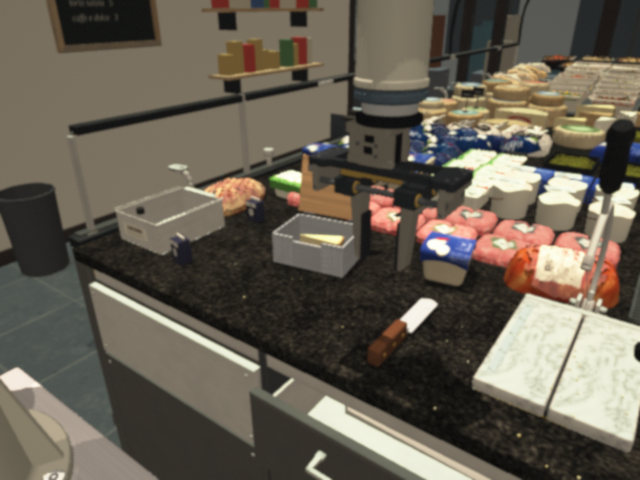

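The lid stands open at (330,185). The knife lies upright on the worktop at (400,330), and the cartons and tub have not moved.

```bash
python3 -c "
from workcell import *
print(finish_job())"
```

```text
the job is handed in; nothing more can be done
None
```

The job is handed in at about 18.7 s: the lid stands open a little past upright, the knife is back on the worktop close to where it started, and the cartons and tub look unmoved in the last picture.

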